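# Close up the tea chest

### The arm

A 6-joint arm with a two-finger parallel gripper is mounted at the origin on the work surface. World frame = base frame: x ahead of the robot, y to its left, z up, the work surface at z = 0. Lengths are in m, angles in rad, forces in N, time in s.
With the tool pointing down it reaches from about 0.275 to 0.725 m from the base axis. Payload 5.6 kg.
Tool frame: the origin (TCP) lies midway between the tips of the shut fingers; the grasp point (between the pads) lies 19 mm behind it (env.grip_point_offset is the distance from the TCP to the grasp point, in m); z points along the fingers, y is the line along which they close (so a half turn about z gives the same grasp; the last joint's range is limited). The gripper opens to 85 mm and grips with 20 to 120 N. Pads are 22 mm wide; open, the fingers measure 114 mm over their backs; the gripper's body (76 mm by 85 mm) begins 54 mm behind the grasp point. The pads swing forward as they close: fully open they stand 13 mm farther back than shut.
Start: joints at [-1.012, 0.255, 0.108, 0, -1.424, -0.285], TCP at [0.149, -0.53, 0.231] pointing down, gripper open.
Joint ranges: [-2.95, 2.95], [-1.21, 1.97], [-1.09, 1.5], [-2.87, 1.71], [-2.94, -0.07], [-3.05, 3.05]. Speed limits (rad/s): [2.57, 2.57, 3.14, 3.14, 3.14, 3.14].

### API

Orientations are given as a rotation vector (axis times angle).
In Python, from plant import env gives the robot as it stands. The module is installed in compiled form; this text tells all that it offers.
- The arm moves only by the shell command python3 -m inch 'ROWS' [FORCE]. ROWS is a JSON object of lists of equal length, an entry for each row: "dp": the shift along the world's x, y, z in m, a list of three; "twist": the turn about the world's z in rad; "jaw": the gripper's target within -1 to 1 (shut at 1, half-way at 0, fully open at -1). In form: {"dp": [[dx, dy, dz], ...], "twist": [twist, ...], "jaw": [jaw, ...]}. A call has 1 to 12 rows; each row is the pose to reach, as a shift and turn from the pose commanded when the call began; what a row does not reach only later rows make up. A row lasts 1/10 s, in which the tool goes at most 50 mm and 8.59 degrees, less where a joint would pass 70% of its speed; a pose out of reach is approached as far as the arm can. A call with a gripper value outside its range is refused whole. The fingers move at their own pace and stop on an object; FORCE is the grip in N (left out, the last holds). Time passes only in rows, so rows that repeat a pose let the fingers close. It gives the time, the measured TCP pose, the force, the opening and the grip force at its end, in the units of the state.
- env.sense(): the state, without advancing time (a new reading comes with each control period).
- env.snapshot(name): name is "side" or "top"; returns the picture (480x640x3 uint8, red, green, blue); there is no depth.
- env.get_calibration(name): a dict with "fx", "fy", "cx", "cy" (pixels), "pose" (4x4, takes a point from camera to world coordinates). Camera axes: x right, y down, z forward; pixel columns grow to the right and rows downward; lengths in m; the calibration is good to about 2 mm. A picture is of the moment at which its call begins. get_calibration takes no time and is no camera call.
- env.job_done(): hands the job in; it is judged then, once.
The state is a dict: "time": time; "q": joint angles; "joint_velocities": joint speeds; "joint_torque": joint torques, N m; "ee_pos": TCP position; "tcp_rot": TCP orientation; "wrist_force": force on the tool from outside, world axes, zero at the start; "wrist_torque": the same for the moment, N m; "finger_gap": finger opening in m; "grasp_force": force on a finger pad.
Only numpy, scipy, OpenCV 4.12 (cv2) and the standard library are available. Lean on these libraries where they do the work, as an engineer would, in place of code of your own. Each camera call takes 0.05 s, during which the arm holds its last target. There are 200 camera calls.

### The job

The wooden tea chest on the kitchen counter has been left open: with the fingertips, push both of its drawers fully home and push its lid down shut, in any order. Do it gently, without slamming, so that the tin and the jar in the drawers stay standing; grasp and lift nothing, leave everything else on the counter where it is, and finish with the hand clear.

Things in the scene. Friction and masses are not known exactly. Their poses are not given: they have to be found in the camera images.
- chest: Wooden tea chest, fixed to the counter, 180 mm deep (its x), 300 mm wide (its y), 95 mm high without its lid, 105 mm with the lid shut. Origin: centre of its underside, on the counter. Its -x side is the front and faces roughly towards the robot; it may be turned up to about 0.25 rad. Two drawers side by side in the front, an open tray of sachets on top under the lid.
- left_drawer (a joint): How far the drawer on the chest's +y side is pulled out, in m: 0 fully home (front flush with the chest), at most 0.10. It slides along the chest's x (out is -x) with about 2 N of friction and stays where it is left; a hard stop at 0.
- right_drawer (a joint): The same for the drawer on the chest's -y side.
- left_drawer_front (a point): Centre of the outer face of the left drawer's pale front panel; moves with the drawer, its axes are those of the chest. The panel is flat, without a handle, 130 mm wide (y), 54 mm high (9.5 to 63.5 mm above the counter) and 12 mm thick; this point is 36.5 mm above the counter. Behind it is an open tray whose floor is 15.5 mm and whose 38 mm walls' top is 53.5 mm above the counter.
- right_drawer_front (a point): The same for the right drawer.
- lid (a joint): Opening angle of the lid in rad: 0 shut (flat on the chest), growing as it rises; pi/2 upright; 0.3 kg. It turns about a line along the chest's y through point lid_hinge; a stiff friction hinge (about 0.5 N m) keeps it where it is left, so it must be pushed all the way down (about 1 to 4 N near its free edge); a hard stop at 0.
- lid_hinge (a point): Middle of the lid's hinge line, at the rear top edge of the chest (chest frame +90 mm x, 95 mm above the counter), on the lid's underside plane; does not move with the lid.
- lid_edge (a point): Middle of the lid's free edge, on its upper (outer) face; moves with the lid. The lid is a flat wooden board 180 mm from hinge to free edge, 300 mm wide, 10 mm thick, with a white fruit tile on its outer face and no handle; when open it stands leaning over the chest, the free edge towards the robot and up, its outer face turned up and away from the robot.
- tea_tin: Small green tin with a brass lid, 46 mm across, 38 mm high, standing loose in the left drawer 40 to 80 mm behind its front face; origin: centre of its underside. Not to be touched.
- honey_jar: Small amber jar with a white lid, 44 mm across, 38 mm high, standing loose in the right drawer 40 to 80 mm behind its front face; origin: centre of its underside. Not to be touched.
- mug: Blue mug, 80 mm across with a handle to its +y, 95 mm high, loose on the counter beside the chest; origin: centre of its underside. Leave alone.
- sugar_bowl: White lidded sugar bowl, 90 mm across, 77 mm high, loose on the counter beside the chest; origin: centre of its underside. Leave alone.
- teapot: White teapot, body 140 mm across, 132 mm high, spout to its +y, on a white tray at the left; origin: centre of its underside. Leave alone.
- coffee_press: Steel coffee press, 82 mm across, 180 mm high, on the right of the counter; origin: centre of its underside. Leave alone.
- spoon: Spoon 150 mm long lying on the right of the counter. Leave alone.

How it is judged:
By the outcome, as a careful person would: the job done as asked, in the order asked, and still so for the second after the job is handed in, with the robot touching nothing.
It also fails if it takes over 64 s, if anything falls off the work surface, if the arm or the gripper's body presses on something with over 40 N, if the wrist force passes 120 N, or if a joint passes its speed limit or range.

## Working session

There is one attempt and no reset: what is moved stays moved. The work goes in short steps, Python scripts to look and compute and a shell command to move; the robot and the scene stay as the last step left them, time stands still between calls to the robot, and variables do not carry over. Pictures are saved under pics/ and viewed, at most 10 in all, crops included, and the job is handed in when it is done.

```bash
mkdir -p pics; python3 - <<'E'
from plant import env
import cv2,numpy as np
for n in("side","top"):
    im=env.snapshot(n); cv2.imwrite(f"pics/{n}0.png",im[:,:,::-1])
    c=env.get_calibration(n); print(n,c["fx"],c["fy"],c["cx"],c["cy"]);print(np.round(c["pose"],4))
s=env.sense();print(s["ee_pos"],s["tcp_rot"],s["finger_gap"],s["time"])
E
```

```text
side 537.9612060345436 537.9612060345436 324.6664396233466 237.89313590187712
[[-0.9766 -0.1418  0.1615  0.3284]
 [-0.2146  0.6039 -0.7676  1.1241]
 [ 0.0113 -0.7844 -0.6202  1.001 ]
 [ 0.      0.      0.      1.    ]]
top 522.3220976078411 522.3220976078411 322.4788697879115 241.2606212895268
[[-0.0202 -0.9977  0.0645  0.4227]
 [-0.9997  0.0192 -0.0172  0.0303]
 [ 0.0159 -0.0648 -0.9978  1.8079]
 [ 0.      0.      0.      1.    ]]
[ 0.14863198 -0.52905584  0.23045215] [ 4.28571034e-01 -3.11191343e+00 -2.75944108e-03] 0.0854341970053633 0.1
```

View pics/side0.png

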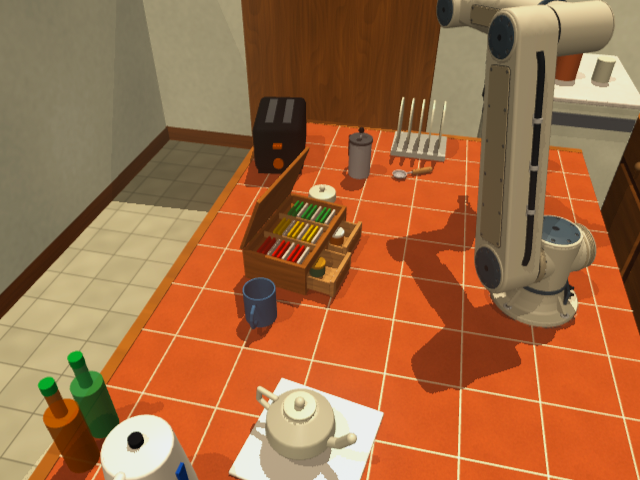

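View pics/top0.png

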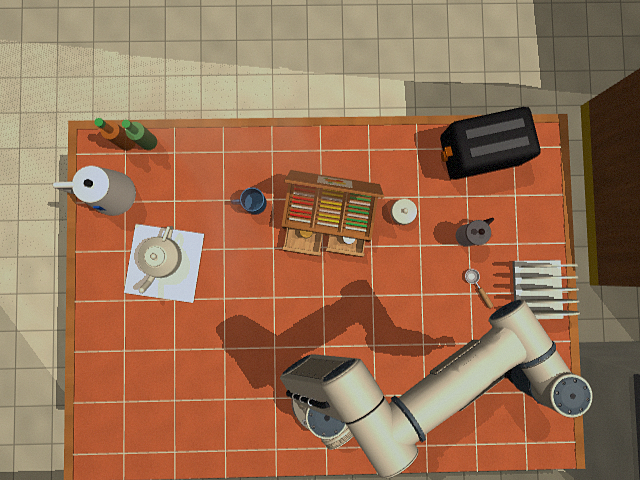

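The side view shows the chest around (300,240), its lid standing at the rear and both drawers out. The top view shows the chest at (330,210), the mug at (253,200) and the bowl at (403,211). I'll enlarge both.

```bash
python3 - <<'E'
import cv2
a=cv2.imread("pics/side0.png")[140:310,230:380];cv2.imwrite("pics/sc.png",cv2.resize(a,None,fx=3.5,fy=3.5,interpolation=2))
a=cv2.imread("pics/top0.png")[160:265,225:425];cv2.imwrite("pics/tc.png",cv2.resize(a,None,fx=4,fy=4,interpolation=2))
E
```

```text
(no output)
```

View pics/sc.png

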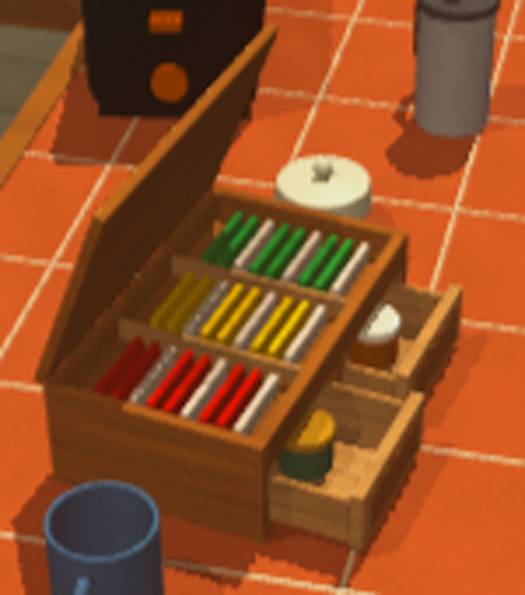

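View pics/tc.png

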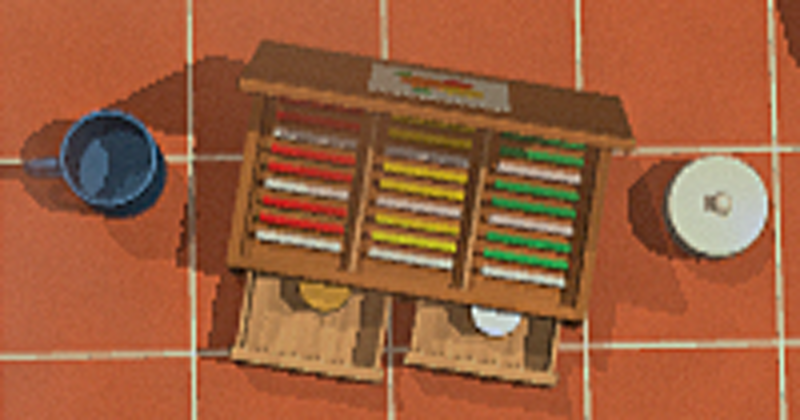

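The crops show:
- **Chest:** turned about -0.13 rad. In the top crop its front top corners are at (230,268) and (580,320).
- **Drawer fronts:** along (232,358)-(380,382) and (406,368)-(556,384).
- **Lid:** in the side crop its free edge runs (100,215) to (272,28).

Next I'll fit the model to these.

```bash
cat > fit.py <<'E'
from plant import env
import numpy as np
from scipy.optimize import least_squares
C={n:env.get_calibration(n) for n in("side","top")}
def proj(n,p):
    c=C[n];q=np.linalg.inv(c["pose"])@np.append(p,1);return np.array([c["fx"]*q[0]/q[2]+c["cx"],c["fy"]*q[1]/q[2]+c["cy"]])
def W(v,p):
    c,s=np.cos(v[2]),np.sin(v[2]);return np.array([v[0]+c*p[0]-s*p[1],v[1]+s*p[0]+c*p[1],p[2]])
def lid(a,r,y,t): # r from hinge, t thickness outward
    return (.09-r*np.cos(a)+t*np.sin(a),y,.095+r*np.sin(a)+t*np.cos(a))
T=lambda x,y:("top",(x/4+225-.4,y/4+160-.4)); S=lambda x,y:("side",(x/3.5+230-.4,y/3.5+140-.4))
E
python3 - <<'E'
from fit import *
obs=[(T(230,268),lambda v:(-.09,.15,.095)),(T(580,320),lambda v:(-.09,-.15,.095)),
(T(232,360),lambda v:(-.09-v[3],v[6]+.065,.0635)),(T(380,382),lambda v:(-.09-v[3],v[6]-.065,.0635)),
(T(406,369),lambda v:(-.09-v[4],-v[6]+.065,.0635)),(T(556,385),lambda v:(-.09-v[4],-v[6]-.065,.0635)),
(T(240,88),lambda v:lid(v[5],.18,.15,0)),(T(632,150),lambda v:lid(v[5],.18,-.15,0)),
(S(103,217),lambda v:lid(v[5],.18,.15,0)),(S(276,30),lambda v:lid(v[5],.18,-.15,0)),
(S(265,445),lambda v:(-.09,.15,.095)),(S(265,540),lambda v:(-.09,.15,0)),(S(408,237),lambda v:(-.09,-.15,.095)),
(S(362,503),lambda v:(-.09-v[3],v[6]+.065,.0635)),(S(422,397),lambda v:(-.09-v[3],v[6]-.065,.0635)),
(S(461,288),lambda v:(-.09-v[4],-v[6]-.065,.0635)),(S(360,548),lambda v:(-.09-v[3],v[6]+.065,.0095))]
f=lambda v:np.concatenate([proj(o[0],W(v,m(v)))-o[1] for o,m in obs])
r=least_squares(f,[.5,0,-.13,.05,.05,1.4,.07],loss="soft_l1");v=r.x
print(np.round(v,4));print(np.round(r.fun if 0 else f(v).reshape(-1,2),1).tolist())
for n,p in dict(ldf=(-.09-v[3],v[6],.0365),rdf=(-.09-v[4],-v[6],.0365),hinge=(.09,0,.095),edge=lid(v[5],.18,0,.01),home_l=(-.09,v[6],.0365),home_r=(-.09,-v[6],.0365)).items():print(n,np.round(W(v,p),4))
E
```

```text
[ 0.6492 -0.0272 -0.1722  0.0728  0.055   1.2233  0.0729]
[[-1.1, -0.6], [1.5, 0.3], [-0.8, -0.7], [0.7, -0.3], [-0.4, -1.5], [0.5, 0.4], [-0.9, -0.1], [0.5, -0.2], [-0.1, 1.2], [0.4, -1.3], [-0.4, 1.7], [0.0, 1.5], [0.2, -1.4], [0.1, -1.1], [0.5, -0.9], [0.8, -0.7], [0.3, 1.2]]
ldf [0.5014 0.0725 0.0365]
rdf [ 0.4939 -0.0741  0.0365]
hinge [ 0.7379 -0.0426  0.095 ]
edge [ 0.6868 -0.0337  0.2676]
home_l [0.573  0.0601 0.0365]
home_r [ 0.5481 -0.0835  0.0365]
```

Fit residuals are about 1 px. The lid is at about 1.22 rad, the left drawer is out 73 mm and the right drawer 55 mm. I'll shut the lid first, then push the drawers, with the fingers closed throughout.

```bash
python3 -m inch '{"dp":[[0.02,0.02,0.03],[0.05,0.045,0.06],[0.085,0.075,0.085],[0.12,0.105,0.085],[0.155,0.135,0.085],[0.19,0.165,0.085],[0.225,0.195,0.085],[0.26,0.225,0.085],[0.295,0.255,0.085],[0.33,0.285,0.085],[0.36,0.31,0.085],[0.36,0.31,0.085]],"twist":[-0.04,-0.08,-0.12,-0.16,-0.2,-0.24,-0.28,-0.32,-0.36,-0.4,-0.447,-0.447],"jaw":[1,1,1,1,1,1,1,1,1,1,1,1]}' 20
```

```text
time: 1.3
ee_pos: [0.5113, -0.2162, 0.314]
tcp_rot: [-0.267, -3.127, -0.002]
wrist_force: [-0.5, 0.0, -1.0]
finger_gap: -0.0001
grasp_force: 0.0
```

```bash
python3 -m inch '{"dp":[[0.03,0.025,0],[0.06,0.05,0],[0.09,0.075,0],[0.12,0.1,0],[0.15,0.125,0],[0.18,0.15,0],[0.2,0.17,0],[0.207,0.176,0],[0.207,0.176,0],[0.207,0.176,0],[0.207,0.176,0]],"twist":[0,0,0,0,0,0,0,0,0,0,0],"jaw":[1,1,1,1,1,1,1,1,1,1,1]}'; python3 -c "
from plant import env
import cv2
a=env.snapshot('side')[60:310,200:480,::-1];cv2.imwrite('pics/s1.png',cv2.resize(a,None,fx=2.2,fy=2.2,interpolation=2))"
```

```text
time: 2.4
ee_pos: [0.7152, -0.0445, 0.3171]
tcp_rot: [0.273, 3.129, -0.0]
wrist_force: [-0.4, 0.2, 0.6]
finger_gap: 0.0002
grasp_force: 0.0
```

View pics/s1.png

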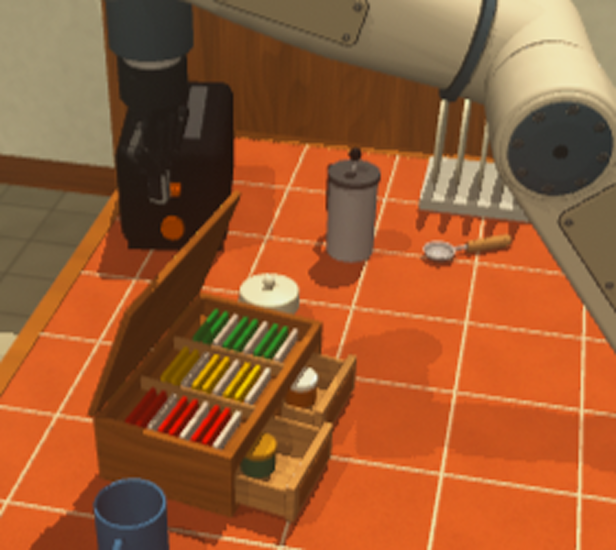

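The shut fingers are at about (165,195), above and behind the lid edge. I'll lower them behind the lid and work out the closing arc.

```bash
python3 -m inch '{"dp":[[0,0,-0.02],[0,0,-0.04],[0,0,-0.06],[0,0,-0.06],[0,0,-0.06]],"twist":[0,0,0,0,0],"jaw":[1,1,1,1,1]}'; python3 - <<'E'
from fit import *
p=env.sense()["ee_pos"];v=[.6492,-.0272,-.1722]
for a in np.arange(1.22,-.07,-.06):
    x,_,z=lid(a,.165,0,.01);w=W(v,(x+.011,-.006,z));print(round(a,2),np.round(w-p,3))
E
```

```text
time: 2.95
ee_pos: [0.7154, -0.0442, 0.2574]
tcp_rot: [0.273, 3.129, -0.001]
wrist_force: [0.1, -0.1, 1.4]
finger_gap: -0.0002
grasp_force: 0.0
1.22 [-0.014  0.002 -0.004]
1.16 [-0.024  0.004 -0.007]
1.1 [-0.033  0.005 -0.011]
1.04 [-0.041  0.007 -0.015]
0.98 [-0.05   0.008 -0.02 ]
0.92 [-0.058  0.01  -0.025]
0.86 [-0.066  0.011 -0.031]
0.8 [-0.074  0.012 -0.037]
0.74 [-0.081  0.014 -0.044]
0.68 [-0.088  0.015 -0.051]
0.62 [-0.094  0.016 -0.058]
0.56 [-0.1    0.017 -0.066]
0.5 [-0.106  0.018 -0.075]
0.44 [-0.111  0.019 -0.083]
0.38 [-0.115  0.019 -0.092]
0.32 [-0.119  0.02  -0.101]
0.26 [-0.122  0.021 -0.11 ]
0.2 [-0.125  0.021 -0.12 ]
0.14 [-0.127  0.022 -0.129]
0.08 [-0.129  0.022 -0.139]
0.02 [-0.13   0.022 -0.149]
-0.04 [-0.131  0.022 -0.159]
```

```bash
python3 -m inch '{"dp":[[-0.008,0.001,-0.002],[-0.014,0.002,-0.004],[-0.019,0.003,-0.006],[-0.024,0.004,-0.007],[-0.029,0.005,-0.009],[-0.033,0.005,-0.011],[-0.041,0.007,-0.015],[-0.05,0.008,-0.02],[-0.058,0.01,-0.025],[-0.066,0.011,-0.031],[-0.074,0.012,-0.037],[-0.074,0.012,-0.037]],"twist":[0,0,0,0,0,0,0,0,0,0,0,0],"jaw":[1,1,1,1,1,1,1,1,1,1,1,1]}'
```

```text
time: 4.15
ee_pos: [0.6404, -0.0311, 0.2187]
tcp_rot: [-0.271, -3.128, -0.0]
wrist_force: [-0.1, 0.1, -0.5]
finger_gap: 0.0003
grasp_force: 0.0
```

```bash
python3 -c "
from plant import env
import cv2
a=env.snapshot('side')[90:310,200:400,::-1];cv2.imwrite('pics/s2.png',cv2.resize(a,None,fx=2.7,fy=2.7,interpolation=2))"
```

```text
(no output)
```

View pics/s2.png

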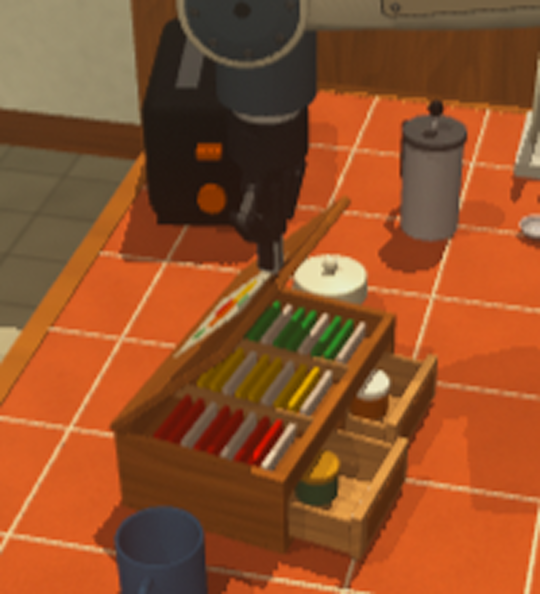

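The lid is going down, with the fingertip on its outer face near (270,265). I'll carry on along the arc.

```bash
python3 -m inch '{"dp":[[-0.007,0.002,-0.007],[-0.014,0.003,-0.014],[-0.02,0.004,-0.021],[-0.026,0.005,-0.029],[-0.032,0.006,-0.038],[-0.037,0.007,-0.046],[-0.041,0.007,-0.055],[-0.045,0.008,-0.064],[-0.048,0.009,-0.073],[-0.051,0.009,-0.083],[-0.051,0.009,-0.083]],"twist":[0,0,0,0,0,0,0,0,0,0,0],"jaw":[1,1,1,1,1,1,1,1,1,1,1]}'; python3 -m inch '{"dp":[[-0.001,0,-0.005],[-0.002,0.001,-0.009],[-0.003,0.001,-0.014],[-0.004,0.001,-0.019],[-0.004,0.001,-0.023],[-0.005,0.001,-0.026],[-0.005,0.001,-0.028],[-0.005,0.001,-0.029],[-0.005,0.001,-0.029]],"twist":[0,0,0,0,0,0,0,0,0],"jaw":[1,1,1,1,1,1,1,1,1]}'
```

```text
time: 5.3
ee_pos: [0.5893, -0.0224, 0.1343]
tcp_rot: [-0.272, -3.126, 0.0]
wrist_force: [0.0, 0.5, -0.3]
finger_gap: -0.0001
grasp_force: 0.0
time: 6.2
ee_pos: [0.5855, -0.0215, 0.107]
tcp_rot: [-0.272, -3.129, 0.0]
wrist_force: [0.1, -0.2, -0.5]
finger_gap: 0.0001
grasp_force: 0.0
```

```bash
python3 -m inch '{"dp":[[0,0,-0.001],[0,0,-0.002],[0,0,-0.002],[0,0,-0.003],[0,0,-0.003]],"twist":[0,0,0,0,0],"jaw":[1,1,1,1,1]}';python3 -m inch '{"dp":[[0,0,-0.001],[0,0,-0.001],[0,0,-0.001]],"twist":[0,0,0],"jaw":[1,1,1]}'
```

```text
time: 6.7
ee_pos: [0.5857, -0.0216, 0.1051]
tcp_rot: [0.271, 3.129, -0.0]
wrist_force: [-2.4, 0.8, 5.4]
finger_gap: 0.0
grasp_force: 2.8
time: 7.0
ee_pos: [0.5857, -0.0216, 0.105]
tcp_rot: [0.271, 3.129, -0.0]
wrist_force: [-5.4, 1.5, 11.2]
finger_gap: 0.0001
grasp_force: 5.4
```

Lid is on its stop. Next, in front of the left drawer.

```bash
python3 -m inch '{"dp":[[0,0,0.02],[0,0,0.05],[-0.03,0.025,0.06],[-0.06,0.05,0.06],[-0.09,0.075,0.06],[-0.12,0.1,0.06],[-0.12,0.1,0.06],[-0.12,0.1,0.03],[-0.12,0.1,-0.01],[-0.12,0.1,-0.04],[-0.12,0.1,-0.053],[-0.12,0.1,-0.053]],"twist":[0,0,0,0,0,0,0,0,0,0,0,0],"jaw":[1,1,1,1,1,1,1,1,1,1,1,1]}'; python3 - <<'E'
from plant import env
import cv2,numpy as np
a=env.snapshot('side')[120:310,200:420,::-1];b=env.snapshot('top')[150:340,220:440,::-1]
cv2.imwrite('pics/s3.png',cv2.resize(np.vstack([a,b]),None,fx=1.55*1,fy=1.55,interpolation=2))
s=env.sense();print(s["ee_pos"])
E
```

```text
time: 8.2
ee_pos: [0.4645, 0.0776, 0.0482]
tcp_rot: [-0.272, -3.126, 0.004]
wrist_force: [0.8, 0.5, -0.3]
finger_gap: -0.0002
grasp_force: 0.0
[0.46640384 0.07838287 0.05073973]
```

View pics/s3.png

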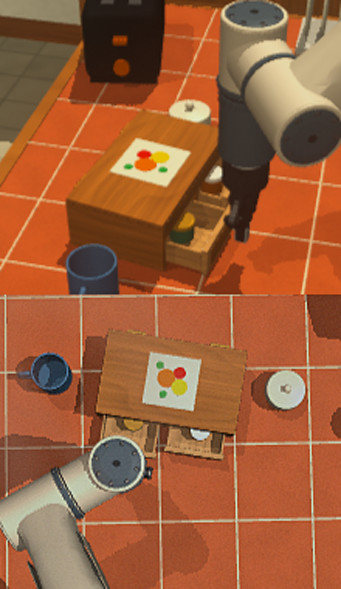

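The lid is flat and the fingers are in front of the left panel. I'll push along chest x (0.985, -0.171).

```bash
python3 -m inch '{"dp":[[0.008,-0.001,0],[0.016,-0.003,0],[0.019,-0.003,0],[0.021,-0.004,0],[0.023,-0.004,0],[0.025,-0.004,0],[0.027,-0.005,0],[0.03,-0.005,0],[0.033,-0.006,0],[0.036,-0.006,0],[0.039,-0.007,0],[0.042,-0.007,0]],"twist":[0,0,0,0,0,0,0,0,0,0,0,0],"jaw":[1,1,1,1,1,1,1,1,1,1,1,1]}';python3 -m inch '{"dp":[[0.003,-0.001,0],[0.006,-0.001,0],[0.009,-0.002,0],[0.012,-0.002,0],[0.015,-0.003,0],[0.018,-0.003,0],[0.021,-0.004,0],[0.024,-0.004,0],[0.027,-0.005,0],[0.03,-0.005,0],[0.032,-0.006,0],[0.034,-0.006,0]],"twist":[0,0,0,0,0,0,0,0,0,0,0,0],"jaw":[1,1,1,1,1,1,1,1,1,1,1,1]}'
```

```text
time: 9.5
ee_pos: [0.5077, 0.0712, 0.0501]
tcp_rot: [-0.272, -3.129, 0.001]
wrist_force: [-3.1, -0.6, -0.1]
finger_gap: -0.0004
grasp_force: 1.1
time: 10.7
ee_pos: [0.542, 0.0654, 0.0504]
tcp_rot: [0.272, 3.13, 0.0]
wrist_force: [-2.5, -0.3, 0.2]
finger_gap: -0.0
grasp_force: 1.1
```

```bash
python3 -m inch '{"dp":[[0.002,0,0],[0.004,-0.001,0],[0.006,-0.001,0],[0.008,-0.001,0],[0.01,-0.002,0],[0.011,-0.002,0],[0.012,-0.002,0],[0.013,-0.002,0],[0.014,-0.002,0],[0.015,-0.003,0],[0.016,-0.003,0],[0.016,-0.003,0]],"twist":[0,0,0,0,0,0,0,0,0,0,0,0],"jaw":[1,1,1,1,1,1,1,1,1,1,1,1]}'; python3 -m inch '{"dp":[[0.001,0,0],[0.002,0,0],[0.003,0,0],[0.003,0,0]],"twist":[0,0,0,0],"jaw":[1,1,1,1]}'
```

```text
time: 11.9
ee_pos: [0.558, 0.0626, 0.0503]
tcp_rot: [0.272, 3.129, 0.0]
wrist_force: [-0.9, -0.4, 0.8]
finger_gap: 0.0002
grasp_force: 0.6
time: 12.3
ee_pos: [0.5608, 0.0623, 0.0502]
tcp_rot: [-0.272, -3.13, 0.0]
wrist_force: [-1.8, -0.6, 0.3]
finger_gap: 0.0003
grasp_force: 0.4
```

```bash
python3 -m inch '{"dp":[[0.001,0,0],[0.002,0,0],[0.002,0,0]],"twist":[0,0,0],"jaw":[1,1,1]}'; python3 -m inch '{"dp":[[0.001,0,0],[0.002,0,0],[0.002,0,0]],"twist":[0,0,0],"jaw":[1,1,1]}'
```

```text
time: 12.6
ee_pos: [0.5607, 0.0623, 0.0496]
tcp_rot: [-0.273, -3.126, 0.001]
wrist_force: [-8.7, 0.1, 1.7]
finger_gap: 0.0001
grasp_force: 0.0
time: 12.9
ee_pos: [0.5605, 0.0622, 0.049]
tcp_rot: [-0.273, -3.121, 0.002]
wrist_force: [-13.5, 2.3, 4.9]
finger_gap: 0.0001
grasp_force: 0.0
```

Left drawer is on its stop. Back off and go to the right drawer.

```bash
python3 -m inch '{"dp":[[-0.015,0.003,0],[-0.045,0.008,0],[-0.08,0.013,0],[-0.105,0.018,0],[-0.107,0,0],[-0.107,-0.035,0],[-0.107,-0.07,0],[-0.107,-0.105,0],[-0.107,-0.13,0],[-0.107,-0.13,0],[-0.107,-0.13,0]],"twist":[0,0,0,0,0,0,0,0,0,0,0],"jaw":[1,1,1,1,1,1,1,1,1,1,1]}'
python3 - <<'E'
from plant import env
import cv2,numpy as np
a=env.snapshot('side')[120:310,200:420,::-1];b=env.snapshot('top')[150:340,220:440,::-1]
cv2.imwrite('pics/s4.png',cv2.resize(np.hstack([a,b]),None,fx=1.8,fy=1.8,interpolation=2))
E
```

```text
time: 14.0
ee_pos: [0.4586, -0.0678, 0.0506]
tcp_rot: [0.273, 3.128, 0.0]
wrist_force: [0.3, 0.5, -0.2]
finger_gap: -0.0001
grasp_force: 0.0
```

View pics/s4.png

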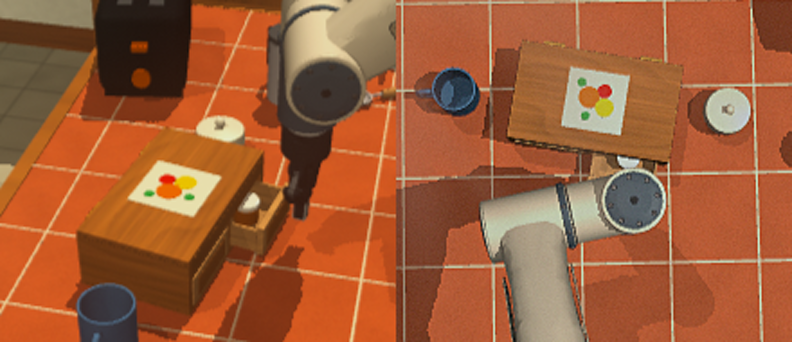

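The left drawer is flush, and the fingers are in front of the right panel at (300,195). I'll push the same way.

```bash
python3 -m inch '{"dp":[[0.008,-0.001,0],[0.016,-0.003,0],[0.019,-0.003,0],[0.021,-0.004,0],[0.023,-0.004,0],[0.025,-0.004,0],[0.027,-0.005,0],[0.03,-0.005,0],[0.033,-0.006,0],[0.036,-0.006,0],[0.039,-0.007,0],[0.042,-0.007,0]],"twist":[0,0,0,0,0,0,0,0,0,0,0,0],"jaw":[1,1,1,1,1,1,1,1,1,1,1,1]}';python3 -m inch '{"dp":[[0.003,-0.001,0],[0.006,-0.001,0],[0.009,-0.002,0],[0.012,-0.002,0],[0.015,-0.003,0],[0.018,-0.003,0],[0.021,-0.004,0],[0.023,-0.004,0],[0.025,-0.004,0],[0.027,-0.005,0],[0.028,-0.005,0],[0.029,-0.005,0]],"twist":[0,0,0,0,0,0,0,0,0,0,0,0],"jaw":[1,1,1,1,1,1,1,1,1,1,1,1]}';python3 -m inch '{"dp":[[0.001,0,0],[0.002,0,0],[0.003,-0.001,0],[0.004,-0.001,0],[0.005,-0.001,0],[0.005,-0.001,0]],"twist":[0,0,0,0,0,0],"jaw":[1,1,1,1,1,1]}'
```

```text
time: 15.3
ee_pos: [0.4997, -0.0747, 0.0501]
tcp_rot: [-0.272, -3.129, 0.001]
wrist_force: [-3.4, -0.8, -0.7]
finger_gap: -0.0002
grasp_force: 1.1
time: 16.5
ee_pos: [0.5288, -0.0796, 0.0503]
tcp_rot: [0.272, 3.13, -0.0]
wrist_force: [-1.8, -0.3, -1.3]
finger_gap: -0.0001
grasp_force: 1.0
time: 17.1
ee_pos: [0.534, -0.0806, 0.0503]
tcp_rot: [0.272, 3.13, -0.0]
wrist_force: [-1.8, -0.1, -0.8]
finger_gap: 0.0
grasp_force: 0.7
```

```bash
python3 -m inch '{"dp":[[0.001,0,0],[0.002,0,0],[0.003,0,0],[0.003,0,0]],"twist":[0,0,0,0],"jaw":[1,1,1,1]}'; python3 -m inch '{"dp":[[0.001,0,0],[0.002,0,0],[0.002,0,0]],"twist":[0,0,0],"jaw":[1,1,1]}'
```

```text
time: 17.5
ee_pos: [0.5354, -0.0806, 0.0499]
tcp_rot: [-0.273, -3.127, 0.0]
wrist_force: [-6.4, -0.6, 2.0]
finger_gap: 0.0002
grasp_force: 0.0
time: 17.8
ee_pos: [0.5353, -0.0805, 0.0493]
tcp_rot: [-0.273, -3.123, 0.0]
wrist_force: [-11.6, 1.0, 3.7]
finger_gap: -0.0001
grasp_force: 0.0
```

Both drawers stop at the same chest x (-0.103). Retreat and check.

```bash
python3 -m inch '{"dp":[[-0.015,0.003,0],[-0.045,0.008,0],[-0.08,0.013,0],[-0.11,0.018,0.02],[-0.14,0.02,0.05],[-0.16,0.0,0.09],[-0.18,-0.03,0.13],[-0.19,-0.07,0.15],[-0.2,-0.1,0.15],[-0.2,-0.1,0.15]],"twist":[0,0,0,0,0,0,0,0,0,0],"jaw":[1,1,1,1,1,1,1,1,1,1]}'
python3 - <<'E'
from plant import env
import cv2,numpy as np
a=env.snapshot('side')[120:310,200:420,::-1];b=env.snapshot('top')[150:340,220:440,::-1]
cv2.imwrite('pics/s5.png',cv2.resize(np.hstack([a,b]),None,fx=1.8,fy=1.8,interpolation=2))
E
```

```text
time: 18.8
ee_pos: [0.339, -0.1829, 0.2018]
tcp_rot: [0.277, 3.125, -0.001]
wrist_force: [0.3, 0.4, -0.6]
finger_gap: 0.0002
grasp_force: 0.0
```

View pics/s5.png

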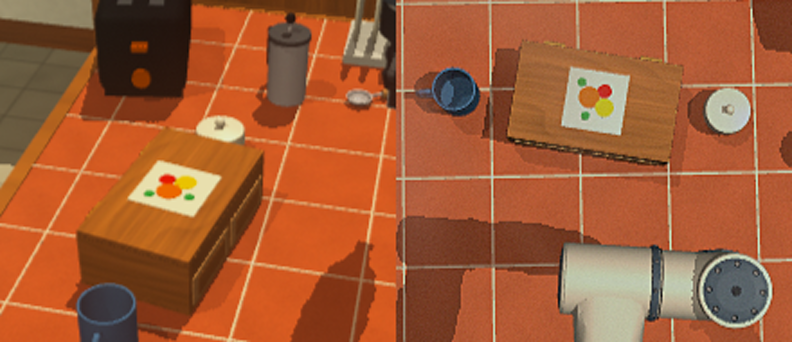

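The lid is flat, both fronts are flush along (230,235), the mug and bowl haven't moved, and the hand is clear.

```bash
python3 -c "
from plant import env
print(env.job_done())"
```

```text
the job is handed in; nothing more can be done
None
```

The job is handed in at about 19 s: the lid is shut, both drawers were pushed gently to their stops and look flush, the mug and sugar bowl are where they were, and the hand is clear; I couldn't see the tin and jar once the drawers were closed.

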